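Pop and open the photometer lid

TASK

Open the photometer with the orange lid using fingertips only: press its black release tab so that the lid springs up by itself, then push the lid back until it is fully open against its stop, and move clear. Grip and lift nothing; leave the blue-lidded photometer closed, and leave the sample bottles and the loose vials and weight where they stand.

Things in the scene. Friction and masses are not known exactly. Their poses are not given: they have to be found in the camera images.
- orange_meter: Bench photometer, white, 145 mm front to back (its own x), 104 mm wide, 64 mm high without its lid, fixed to the bench. Origin: centre of its underside; x points from its front (release tab, low 38 mm high front deck) to its back (lid hinge), y to its left, z up. It has the orange lid: the one to open.
- orange_meter_lid (a joint): hinge of the orange lid (rad): 0 closed and latched, grows as the lid swings up and back, 1.83 (105 degrees) at its rear stop. The lid is 100 mm wide and reaches 90 mm forward from the hinge axis. Once unlatched, a spring pin lifts it by itself to about 0.87 (50 degrees) within about half a second; from there on it moves against light friction only and stays where it is left.
- orange_meter_hinge (a point): middle of the orange lid's hinge axis, 62 mm behind the origin, 70 mm above the bench; the axis runs along the photometer's y
- orange_meter_lid_lip (a point): middle of the front edge of the orange lid, on the tip of its small catch tongue; 90 mm from the hinge axis; moves with the lid. With the lid raised it is the foremost part of the lid and sits about 140 mm above the bench; the lid can be pushed there from the front
- orange_meter_tab (a joint): release tab, a rocker (rad): 0 at rest, grows as the pad is pressed down, stop at 0.3 (pad 8 to 9 mm down); the latch lets go at about 0.15 to 0.2 (pad 4 to 6 mm down). Springs back; takes about 2 to 6 N down to the stop, which is hard.
- orange_meter_tab_pad (a point): middle of the top of the black release pad in front of the orange lid, 60 mm above the bench, 55 mm in front of the photometer's origin; pad 36 mm front to back, 34 mm wide. The latch hook stands 21 to 30 mm behind this point and 13 mm higher than the pad, and swings 7 mm towards the front when the pad is pressed.
- orange_sample: white sample bottle with red cap, 25 mm diameter, 52 mm high, standing in the well under the orange lid, its cap 6 mm above the rim; origin at its underside. Loose, to be left alone
- blue_meter: Bench photometer, white, 145 mm front to back (its own x), 104 mm wide, 64 mm high without its lid, fixed to the bench. Origin: centre of its underside; x points from its front (release tab, low 38 mm high front deck) to its back (lid hinge), y to its left, z up. It has the blue lid: otherwise the same; leave it closed.
- blue_meter_lid (a joint): hinge of the blue lid (rad): 0 closed and latched, grows as the lid swings up and back, 1.83 (105 degrees) at its rear stop. The lid is 100 mm wide and reaches 90 mm forward from the hinge axis. Once unlatched, a spring pin lifts it by itself to about 0.87 (50 degrees) within about half a second; from there on it moves against light friction only and stays where it is left.
- blue_meter_hinge (a point): middle of the blue lid's hinge axis, 62 mm behind the origin, 70 mm above the bench; the axis runs along the photometer's y
- blue_meter_lid_lip (a point): middle of the front edge of the blue lid, on the tip of its small catch tongue; 90 mm from the hinge axis; moves with the lid. With the lid raised it is the foremost part of the lid and sits about 140 mm above the bench; the lid can be pushed there from the front
- blue_meter_tab (a joint): release tab, a rocker (rad): 0 at rest, grows as the pad is pressed down, stop at 0.3 (pad 8 to 9 mm down); the latch lets go at about 0.15 to 0.2 (pad 4 to 6 mm down). Springs back; takes about 2 to 6 N down to the stop, which is hard.
- blue_meter_tab_pad (a point): middle of the top of the black release pad in front of the blue lid, 60 mm above the bench, 55 mm in front of the photometer's origin; pad 36 mm front to back, 34 mm wide. The latch hook stands 21 to 30 mm behind this point and 13 mm higher than the pad, and swings 7 mm towards the front when the pad is pressed.
- blue_sample: white sample bottle with red cap, 25 mm diameter, 52 mm high, standing in the well under the blue lid, its cap 6 mm above the rim; origin at its underside. Loose, to be left alone
- vial_tan: tan vial with black cap, 25 mm diameter, 65 mm high, standing loose on the bench; origin at its underside. To be left alone
- vial_bluecap: tan vial with blue cap, 25 mm diameter, 65 mm high, standing loose on the bench; origin at its underside. To be left alone
- vial_white: white-capped vial, 25 mm diameter, 59 mm high, standing loose on the bench; origin at its underside. To be left alone
- check_weight: steel check weight, 25 mm diameter, 46 mm high, standing loose on the bench; origin at its underside. To be left alone

How it is judged:
By the outcome, as a careful person would: the job done as asked, in the order asked, and still so for the second after the job is handed in, with the robot touching nothing.
It also fails if it takes over 45 s, if anything falls off the work surface, if the arm or the gripper's body presses on something with over 40 N, if the wrist force passes 120 N, or if a joint passes its speed limit or range.

ROBOT

A 7-joint arm with a two-finger parallel gripper is mounted at the origin on the work surface; the furniture and walls round the work are solid. World frame = base frame: x ahead of the robot, y to its left, z up, the work surface at z = 0. Lengths are in m, angles in rad, forces in N, time in s.
With the tool pointing down it reaches from about 0.425 to 0.925 m from the base axis. Payload 6.8 kg.
Tool frame: the origin (TCP) lies at the very end of the fingers, on their centre line; the grasp point (between the pads) lies 19 mm behind it; z points along the fingers, y is the line along which they close (so a half turn about z gives the same grasp; the last joint's range is limited). The gripper opens to 85 mm and grips with 20 to 120 N. Pads are 22 mm wide; open, the fingers measure 114 mm over their backs; the gripper's body (76 mm by 85 mm) begins 54 mm behind the grasp point. The pads swing forward as they close: fully open they stand 13 mm farther back than shut.
Start: joints at [-1.346, 0.477, 0.022, 1.555, -0.011, 1.109, -0.083], TCP at [0.221, 0.638, 0.231] pointing down, gripper open.
Joint ranges: [-2.96, 2.96], [-0.34, 2.1], [-1.41, 1.46], [0.24, 2.44], [-1.37, 4.51], [0.17, 1.92], [-2.96, 2.96]. Speed limits (rad/s): [2.39, 2.39, 3.14, 3.14, 3.14, 3.14, 3.14].

INTERFACE

Orientations are given as a unit quaternion [w, x, y, z].
In Python, from station import telemetry, viewer, job, search_frame, cut_out gives the robot as it stands. The module is installed in compiled form; this text tells all that it offers.
- The arm moves only by the shell command python3 -m crank 'ROWS' [FORCE]. ROWS is JSON, a list of rows, each an object with "delta_rot": the turn, a rotation vector about the tool's x, y, z in degrees, a list of three; "xyz": the shift along the tool's x, y, z in m, a list of three; "fingers": the gripper command: -1 is fully open, 1 is shut, values between are in proportion. In form: [{"delta_rot": [ax, ay, az], "xyz": [dx, dy, dz], "fingers": fingers}, ...]. A call has 1 to 10 rows; each row is the pose to reach, as a shift and turn from the pose commanded when the call began, along the tool's axes at that moment; what a row does not reach only later rows make up. A row lasts 1/10 s, in which the tool goes at most 50 mm and 8.59 degrees, less where a joint would pass 70% of its speed; a pose out of reach is approached as far as the arm can. A call with a gripper value outside its range is refused whole. The fingers move at their own pace and stop on an object; FORCE is the grip in N (left out, the last holds). Time passes only in rows, so rows that repeat a pose let the fingers close. It gives the time, the measured TCP pose, the force, the opening and the grip force at its end, in the units of the state.
- telemetry.get_obs(): the state, without advancing time (a new reading comes with each control period).
- viewer.read_camera(name): name is "side" or "top" or "wrist"; returns a dict with "img" (400x640x3 uint8, red, green, blue), "fx", "fy", "cx", "cy" (pixels), "k1" (the pictures are not rectified: a ray, as slopes to the right and down, at radius r is drawn at 1 + k1 r^2 times it, then the intrinsics apply), "origin" and "rotation" of the camera in the world. Camera axes: x right, y up, looking along -z (the intrinsics and any distortion apply to the point x, -y, -z); pixel columns grow to the right and rows downward; lengths in m; the calibration is good to about 2 mm. A picture is of the moment at which its call begins. There is no depth.
- job.hand_in(): hands the job in; it is judged then, once.
Trained networks look in the newest picture that a camera, given by its name, has taken for a name from the list of things; names that differ only in an ending like _2 or _b are one class to them, and where a whole thing is asked for, a point or a joint stands for the part that bears it (a point fixed in the world has none). Each returns a list of dicts, best first, with "score" (0 to 1); they miss things now and then, are a little off and sometimes report something else, mostly with a low value. They report only what shows in the picture. A call takes as long as a camera call.
- search_frame(camera, thing): "pixel" ([column, row] in pixels, amid what is visible of it).
- cut_out(camera, thing): "pixels" (400x640 bool, what is visible of it) and "pixel" ([column, row] in pixels, amid what is visible of it).
The state is a dict: "t": time; "q": joint angles; "joint_vel": joint speeds; "joint_torque": joint torques, N m; "eef_pos": TCP position; "tool_rot": TCP orientation; "contact_force": force on the tool from outside, world axes, zero at the start; "torque": the same for the moment, N m; "gripper_width": opening from 0.0 (shut) to 1.0 (fully open); "grasp_force": force on a finger pad.
Only numpy, scipy, OpenCV 4.12 (cv2) and the standard library are available. Lean on these libraries where they do the work, as an engineer would, in place of code of your own. Each camera call takes 0.05 s, during which the arm holds its last target. There are 200 camera calls.

## Working session

There is one attempt and no reset: what is moved stays moved. The work goes in short steps, Python scripts to look and compute and a shell command to move; the robot and the scene stay as the last step left them, time stands still between calls to the robot, and variables do not carry over. Pictures are saved under pics/ and viewed, at most 10 in all, crops included, and the job is handed in when it is done.

```bash
mkdir -p pics
cat > h.py <<'E'
import numpy as np, cv2
from station import telemetry, viewer, job, search_frame, cut_out
from scipy.spatial.transform import Rotation as R
def ray(c,p):
    d=np.array([(p[0]-c['cx'])/c['fx'],(p[1]-c['cy'])/c['fy']]); u=d.copy()
    for _ in range(20): u=d/(1+c['k1']*(u@u))
    return np.array(c['origin']),np.array(c['rotation'])@np.array([u[0],-u[1],-1])
def at_z(c,p,z):
    o,d=ray(c,p); return o+d*(z-o[2])/d[2]
def proj(c,X):
    v=np.array(c['rotation']).T@(np.array(X)-c['origin']); u=np.array([v[0],-v[1]])/-v[2]
    u=u*(1+c['k1']*(u@u)); return np.array([c['fx']*u[0]+c['cx'],c['fy']*u[1]+c['cy']])
def save(c,n): cv2.imwrite('pics/'+n,c['img'][:,:,::-1])
E
python3 - <<'E'
from h import *
np.set_printoptions(precision=4,suppress=True)
o=telemetry.get_obs(); print(o)
ims=[]
H={'orange_meter_tab_pad':.06,'orange_meter_lid_lip':.07,'orange_meter_hinge':.07,'blue_meter_tab_pad':.06,'blue_meter_hinge':.07,'vial_tan':.03,'vial_bluecap':.03,'vial_white':.03,'check_weight':.02}
for n in ['top','side']:
    c=viewer.read_camera(n); save(c,n+'0.png'); print(n,c['origin'],c['fx'])
    for t,z in H.items():
        for r in search_frame(n,t)[:2]: print(t,r['score'],r['pixel'],at_z(c,r['pixel'],z))
E
```

```text
{'t': 0.0, 'q': array([-1.3461,  0.4778,  0.0223,  1.5565, -0.0115,  1.1093, -0.0831]), 'joint_vel': array([ 0.0002,  0.0009, -0.0009,  0.0003, -0.0002, -0.0002,  0.0006]), 'joint_torque': array([ -0.    , -59.6441,   1.6076, -28.1189,   0.0123,   0.0092,
        -0.    ]), 'eef_pos': array([0.2203, 0.6374, 0.2303]), 'tool_rot': array([-0.0001,  0.1656,  0.9862, -0.0009]), 'contact_force': array([-0.0615, -0.0217,  0.5787]), 'torque': array([ 0.012 , -0.0033, -0.0347]), 'grasp_force': 0.0, 'gripper_width': 0.9987008235140084}
top [ 0.331  -0.0469  1.2295] 494.70584336297827Traceback (most recent call last):
  File "<stdin>", line 9, in <module>
  File "h.py", line 9, in at_z
    o,d=ray(c,p); return o+d*(z-o[2])/d[2]
        ~~~^^^^^
  File "h.py", line 7, in ray
    return np.array(c['origin']),np.array(c['rotation'])@np.array([u[0],-u[1],-1])
                                 ~~~~~~~~~~~~~~~~~~~~~~~^~~~~~~~~~~~~~~~~~~~~~~~~~
ValueError: matmul: Input operand 1 has a mismatch in its core dimension 0, with gufunc signature (n?,k),(k,m?)->(n?,m?) (size 3 is different from 4)
```

View pics/top0.png

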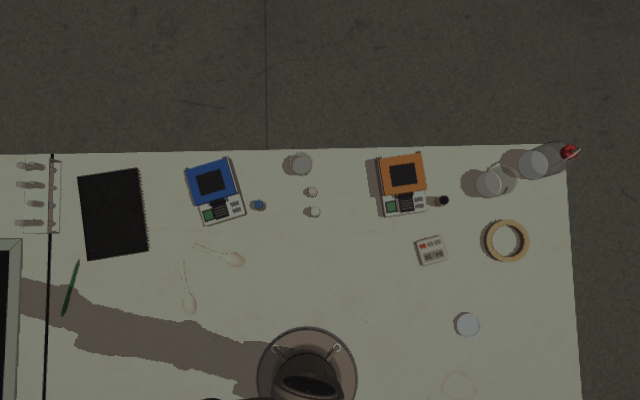

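The top view shows the orange-lidded meter near (403,185), with its tab toward the image bottom, and a vial to its right at (443,200). The blue meter is near (215,190). The camera rotation is a quaternion, so I'll fix the helper.

```bash
sed -i "s/np.array(c\['rotation'\])/rot(c)/g" h.py
cat >> h.py <<'E'
def rot(c):
    r=np.array(c['rotation']); return r if r.shape==(3,3) else R.from_quat(r,scalar_first=True).as_matrix()
E
python3 - <<'E'
from h import *
np.set_printoptions(precision=4,suppress=True)
H={'orange_meter':.04,'orange_meter_tab_pad':.06,'orange_meter_lid_lip':.07,'orange_meter_hinge':.07,'blue_meter_tab_pad':.06,'blue_meter_hinge':.07,'vial_tan':.03,'vial_bluecap':.03,'vial_white':.03,'check_weight':.02}
for n in ['top','side']:
    c=viewer.read_camera(n); save(c,n+'1.png'); print(n,c['origin'],c['fx'],c['rotation'],proj(c,[0,0,0]))
    for t,z in H.items():
        for r in search_frame(n,t)[:2]: print(t,round(r['score'],2),r['pixel'],at_z(c,r['pixel'],z))
E
```

```text
top [ 0.331  -0.0469  1.2295] 494.70584336297827 [-0.6993 -0.0335  0.0281  0.7135] [306.0948 377.731 ]
orange_meter 0.92 [402.8, 184.3] [ 0.4587 -0.2427  0.04  ]
orange_meter_tab_pad 0.78 [405.5, 199.6] [ 0.4201 -0.2445  0.06  ]
orange_meter_hinge 0.65 [401.1, 185.1] [ 0.4537 -0.2337  0.07  ]
orange_meter_hinge 0.42 [310.6, 191.3] [ 0.4435 -0.0206  0.07  ]
blue_meter_hinge 0.7 [214.4, 188.5] [0.4547 0.2059 0.07  ]
vial_tan 0.45 [218.6, 206.5] [0.4148 0.2045 0.03  ]
check_weight 0.57 [311.7, 191.7] [ 0.4473 -0.0221  0.02  ]
side [ 0.3512 -0.9759  0.4695] 443.51737479165376 [ 0.8362  0.5461 -0.0292 -0.0412] [134.2791 227.3047]
orange_meter 0.81 [350.4, 257.7] [ 0.4745 -0.2541  0.04  ]
orange_meter 0.16 [328.1, 165.9] [0.4906 0.2894 0.04  ]
orange_meter_tab_pad 0.77 [323.7, 250.6] [ 0.4232 -0.2573  0.06  ]
orange_meter_lid_lip 0.48 [322.1, 250.5] [ 0.4186 -0.2742  0.07  ]
orange_meter_hinge 0.83 [344.0, 255.9] [ 0.4555 -0.2972  0.07  ]
orange_meter_hinge 0.16 [317.2, 249.8] [ 0.41   -0.2708  0.07  ]
blue_meter_hinge 0.97 [321.1, 174.2] [0.4549 0.1342 0.07  ]
vial_tan 0.74 [328.1, 288.8] [ 0.423  -0.3376  0.03  ]
vial_tan 0.74 [321.6, 175.8] [0.4655 0.2316 0.03  ]
vial_bluecap 0.74 [308.5, 194.5] [0.418  0.0925 0.03  ]
vial_white 0.66 [303.8, 214.6] [ 0.3987 -0.0305  0.03  ]
check_weight 0.74 [321.9, 217.2] [ 0.4417 -0.0276  0.02  ]
```

View pics/side1.png

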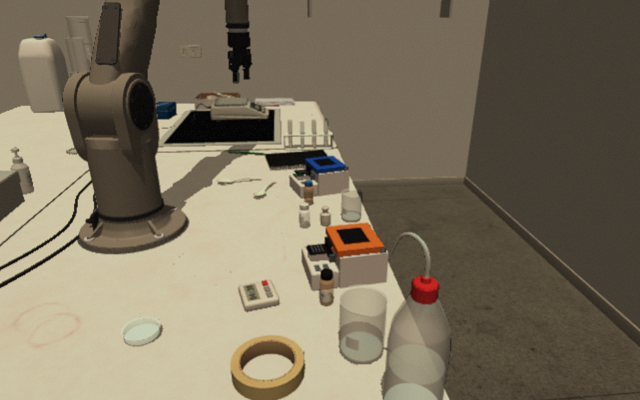

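The side view confirms the orange meter near (345,255) facing the robot, with its tab at (320,250) and a tan vial by its right front at (327,287). Next I'll get the yaw and the pad position.

Run:
```python
from h import *
np.set_printoptions(precision=4,suppress=True)
c=viewer.read_camera('top'); s=viewer.read_camera('side')
hsv=cv2.cvtColor(c['img'],cv2.COLOR_RGB2HSV)
m=cv2.inRange(hsv,(3,130,60),(20,255,255)); m[:, :370]=0; m[:,440:]=0; m[220:]=0
m=cv2.morphologyEx(m,cv2.MORPH_CLOSE,np.ones((3,3)))
k=cv2.findContours(m,0,1)[0]; k=max(k,key=cv2.contourArea)
W=np.array([at_z(c,p[0].astype(float),.076)[:2] for p in k],np.float32)
print(cv2.minAreaRect(W*1000),(cv2.boxPoints(cv2.minAreaRect(W*1000))))
a=cut_out('top','orange_meter_tab_pad')[0]; b=cut_out('side','orange_meter_tab_pad')[0]
for cc,x in((c,a),(s,b)): print(x['score'],x['pixel'],x['pixels'].sum(),at_z(cc,x['pixel'],.06))
o1,d1=ray(c,a['pixel']);o2,d2=ray(s,b['pixel'])
t=np.linalg.lstsq(np.c_[d1,-d2],o2-o1,rcond=None)[0];print(o1+d1*t[0],o2+d2*t[1])
for n,cc,z in(('A',c,(360,140)),('B',s,(280,210))):
    pass
A=cv2.resize(c['img'][140:225,365:455],None,fx=4.4,fy=5,interpolation=2) if 0 else cv2.resize(c['img'][140:225,365:460],(475,425),interpolation=2)
B=cv2.resize(s['img'][215:300,295:390],(475,425),interpolation=2)[:, :320]
save({'img':np.hstack([A,B])},'zoom.png')
```

```text
((478.0714416503906, -236.49612426757812), (91.74236297607422, 99.38896179199219), 7.223309516906738) [[ 426.3159 -192.9637]
 [ 438.8127 -291.5639]
 [ 529.827  -280.0285]
 [ 517.3302 -181.4283]]
0.55 [407.3, 204.3] 263 [ 0.4089 -0.2483  0.06  ]
0.56 [323.6, 248.3] 311 [ 0.4239 -0.2486  0.06  ]
[ 0.4089 -0.2484  0.0592] [ 0.4238 -0.2493  0.0604]
```

View pics/zoom.png

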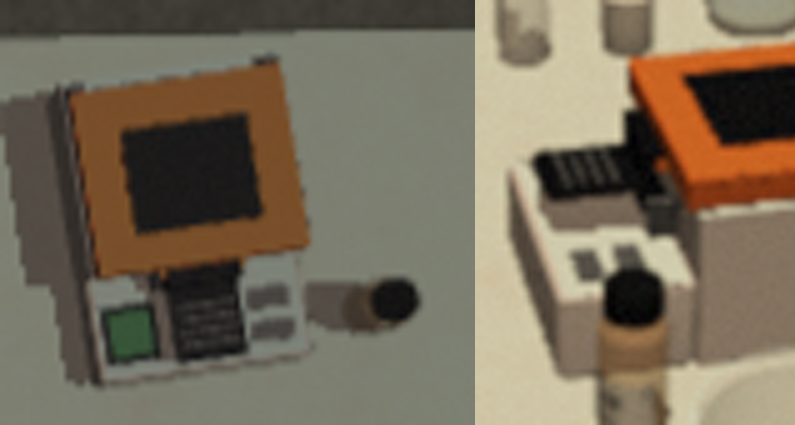

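Lid rectangle is 92 x 99 mm, which matches its given size, and the yaw is +7.2°. Pad centre is about (0.408, -0.247), which agrees with the lid edge. Next I move over along an arc with the fingers shutting and the tool aligned to the meter.

```bash
python3 -m crank '[{"delta_rot":[0,0,-26.3],"xyz":[-0.267,-0.159,0],"fingers":1},{"delta_rot":[0,0,-26.3],"xyz":[-0.267,-0.159,0],"fingers":1},{"delta_rot":[0,0,-26.3],"xyz":[-0.267,-0.159,0],"fingers":1},{"delta_rot":[0,0,-26.3],"xyz":[-0.267,-0.159,0],"fingers":1},{"delta_rot":[0,0,-26.3],"xyz":[-0.267,-0.159,0],"fingers":1},{"delta_rot":[0,0,-26.3],"xyz":[-0.267,-0.159,0],"fingers":1},{"delta_rot":[0,0,-26.3],"xyz":[-0.452,-0.359,0],"fingers":1},{"delta_rot":[0,0,-26.3],"xyz":[-0.452,-0.359,0],"fingers":1},{"delta_rot":[0,0,-26.3],"xyz":[-0.452,-0.359,0],"fingers":1},{"delta_rot":[0,0,-26.3],"xyz":[-0.452,-0.359,0],"fingers":1}]' 20
cat > st.py <<'E'
from h import *; import sys
np.set_printoptions(precision=4,suppress=True)
o=telemetry.get_obs(); M=R.from_quat(o['tool_rot'],scalar_first=True).as_matrix()
print(o['t'],o['eef_pos'],M[:,0],M[:,1],M[:,2],o['q'],o['contact_force'])
a=[float(x) for x in sys.argv[1:]]
for i in range(0,len(a),3): print('to',a[i:i+3],M.T@(np.array(a[i:i+3])-o['eef_pos']))
E
python3 st.py 0.53 0.1 0.22 0.5 -0.1 0.2 0.405 -0.247 0.13
```

```text
t: 2.4
eef_pos: [0.497, 0.2245, 0.2316]
tool_rot: [0.0, -0.063, 0.998, 0.0]
contact_force: [0.6, 0.4, 0.4]
gripper_width: -0.002
grasp_force: 0.0
2.4 [0.497  0.2245 0.2316] [-0.992  -0.1259 -0.0007] [-0.1259  0.992   0.0004] [ 0.0007  0.0005 -1.    ] [-0.6178  0.2626  0.095   1.873  -0.0293  1.0064  1.1866] [0.5779 0.389  0.3658]
to [0.53, 0.1, 0.22] [-0.017  -0.1277  0.0116]
to [0.5, -0.1, 0.2] [ 0.0379 -0.3223  0.0315]
to [0.405, -0.247, 0.13] [ 0.1507 -0.4562  0.1013]
```

```bash
python3 -m crank '[{"delta_rot":[0,0,0],"xyz":[0.038,-0.322,0.03],"fingers":1},{"delta_rot":[0,0,0],"xyz":[0.038,-0.322,0.03],"fingers":1},{"delta_rot":[0,0,0],"xyz":[0.038,-0.322,0.03],"fingers":1},{"delta_rot":[0,0,0],"xyz":[0.038,-0.322,0.03],"fingers":1},{"delta_rot":[0,0,0],"xyz":[0.038,-0.322,0.03],"fingers":1},{"delta_rot":[0,0,0],"xyz":[0.038,-0.322,0.03],"fingers":1},{"delta_rot":[0,0,0],"xyz":[0.15,-0.456,0.1],"fingers":1},{"delta_rot":[0,0,0],"xyz":[0.15,-0.456,0.1],"fingers":1},{"delta_rot":[0,0,0],"xyz":[0.15,-0.456,0.1],"fingers":1},{"delta_rot":[0,0,0],"xyz":[0.15,-0.456,0.1],"fingers":1}]'
python3 -m crank '[{"delta_rot":[0,0,0],"xyz":[0,0,0],"fingers":1},{"delta_rot":[0,0,0],"xyz":[0,0,0],"fingers":1}]'
python3 st.py 0.405 -0.247 0.1
python3 - <<'E'
from h import *
s=viewer.read_camera('side'); w=viewer.read_camera('wrist')
B=cv2.resize(s['img'][205:290,270:365],(447,400),interpolation=2)
W=cv2.resize(w['img'],(352,220)); W=np.vstack([W,np.zeros((180,352,3),np.uint8)])
save({'img':np.hstack([B,W])},'near.png')
for n,c in(('side',s),('wrist',w)):
    for r in search_frame(n,'orange_meter_tab_pad')[:1]: print(n,r['score'],r['pixel'],at_z(c,r['pixel'],.06))
print(proj(w,telemetry.get_obs()['eef_pos']),proj(w,[.408,-.247,.06]),proj(s,[.408,-.247,.06]))
E
```

```text
t: 3.4
eef_pos: [0.4084, -0.2386, 0.1343]
tool_rot: [0.001, -0.063, 0.998, -0.0]
contact_force: [0.8, -1.0, 0.1]
gripper_width: 0.0
grasp_force: 0.0
t: 3.6
eef_pos: [0.4084, -0.238, 0.1344]
tool_rot: [-0.0, -0.061, 0.998, 0.0]
contact_force: [0.2, 1.1, 0.6]
gripper_width: 0.003
grasp_force: 0.0
3.6 [ 0.4084 -0.238   0.1344] [-0.9925 -0.1225  0.0006] [-0.1225  0.9925  0.0002] [-0.0006  0.0001 -1.    ] [ 0.104   0.2843  0.3426  2.1371 -0.1398  0.7414  2.2309] [0.2208 1.088  0.6412]
to [0.405, -0.247, 0.1] [ 0.0044 -0.0085  0.0344]
side 0.73 [324.6, 250.2] [ 0.42505315 -0.25598961  0.06      ]
wrist 0.72 [307.7, 222.5] [ 0.4166742  -0.24407704  0.06      ]
[322.4842616  273.79838256] [304.78626052 209.77588257] [315.09714248 248.26616042]
```

View pics/near.png

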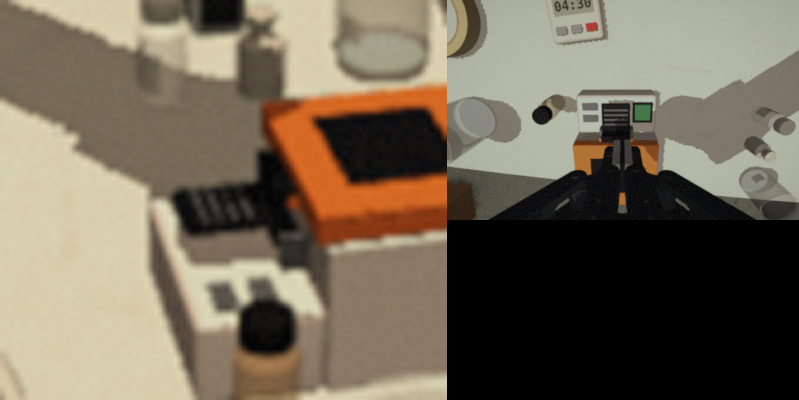

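The side view shows the tab still at rest. In the wrist view the ridged pad is at full-frame (307,209), against my projected (305,210), so the estimate holds. Next is the approach.

```bash
python3 -m crank '[{"delta_rot":[0,0,0],"xyz":[0.004,-0.008,0.034],"fingers":1},{"delta_rot":[0,0,0],"xyz":[0.004,-0.008,0.034],"fingers":1},{"delta_rot":[0,0,0],"xyz":[0.004,-0.008,0.05],"fingers":1},{"delta_rot":[0,0,0],"xyz":[0.004,-0.008,0.06],"fingers":1},{"delta_rot":[0,0,0],"xyz":[0.004,-0.008,0.066],"fingers":1},{"delta_rot":[0,0,0],"xyz":[0.004,-0.008,0.066],"fingers":1},{"delta_rot":[0,0,0],"xyz":[0.004,-0.008,0.066],"fingers":1}]'
python3 st.py 0.405 -0.247 0.055 0.405 -0.247 0.053
```

```text
t: 4.5
eef_pos: [0.4065, -0.2455, 0.069]
tool_rot: [0.0, -0.063, 0.998, -0.0]
contact_force: [0.4, 0.3, -0.3]
gripper_width: 0.001
grasp_force: 0.0
4.5 [ 0.4065 -0.2455  0.069 ] [-0.992  -0.126  -0.0004] [-0.126   0.992  -0.0001] [ 0.0004 -0.0001 -1.    ] [ 0.1626  0.4051  0.3016  2.1737 -0.2124  0.5894  2.3156] [ 0.3861  0.3391 -0.2593]
to [0.405, -0.247, 0.055] [ 0.0017 -0.0013  0.014 ]
to [0.405, -0.247, 0.053] [ 0.0017 -0.0013  0.016 ]
```

```bash
python3 -m crank '[{"delta_rot":[0,0,0],"xyz":[0.002,-0.001,0.005],"fingers":1},{"delta_rot":[0,0,0],"xyz":[0.002,-0.001,0.009],"fingers":1},{"delta_rot":[0,0,0],"xyz":[0.002,-0.001,0.012],"fingers":1},{"delta_rot":[0,0,0],"xyz":[0.002,-0.001,0.014],"fingers":1},{"delta_rot":[0,0,0],"xyz":[0.002,-0.001,0.0155],"fingers":1},{"delta_rot":[0,0,0],"xyz":[0.002,-0.001,0.0155],"fingers":1},{"delta_rot":[0,0,0],"xyz":[0.002,-0.001,0.0155],"fingers":1}]'
python3 - <<'E'
from h import *
s=viewer.read_camera('side'); t=viewer.read_camera('top')
B=cv2.resize(s['img'][165:290,270:410],(448,400),interpolation=2)
T=cv2.resize(t['img'][130:230,360:448],(352,400),interpolation=2)
save({'img':np.hstack([B,T])},'press.png')
for r in search_frame('side','orange_meter_lid_lip')[:2]: print(r['score'],r['pixel'],at_z(s,r['pixel'],.14))
E
```

```text
t: 5.2
eef_pos: [0.4022, -0.2471, 0.0526]
tool_rot: [-0.002, -0.062, 0.998, 0.0]
contact_force: [-5.1, -2.1, 3.5]
gripper_width: 0.0
grasp_force: 2.7
0.78 [357.5, 230.4] [ 0.47079893 -0.33653786  0.14      ]
```

View pics/press.png

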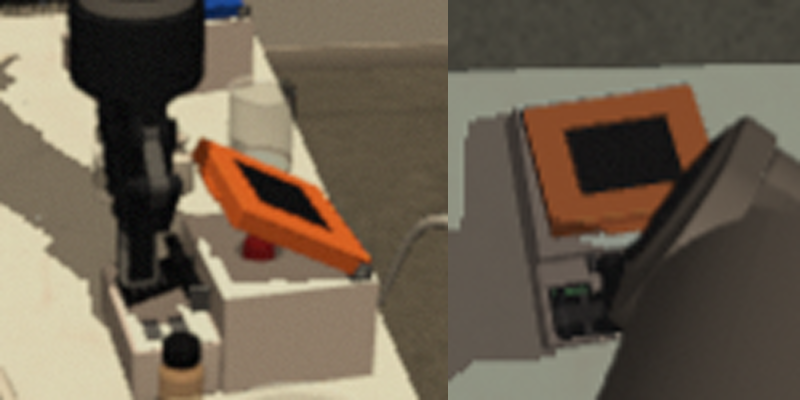

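The press worked: the orange lid stands raised at about 50°, with its lip near side pixel (333,213) just behind the gripper. I'll lift off the tab while drawing slightly forward, clear of the lip.

```bash
python3 -m crank '[{"delta_rot":[0,0,0],"xyz":[0,0,-0.006],"fingers":1},{"delta_rot":[0,0,0],"xyz":[0.004,0,-0.015],"fingers":1},{"delta_rot":[0,0,0],"xyz":[0.015,0,-0.03],"fingers":1},{"delta_rot":[0,0,0],"xyz":[0.02,0,-0.06],"fingers":1},{"delta_rot":[0,0,0],"xyz":[0.02,0,-0.075],"fingers":1},{"delta_rot":[0,0,0],"xyz":[0.02,0,-0.075],"fingers":1},{"delta_rot":[0,0,0],"xyz":[0.02,0,-0.075],"fingers":1}]'
python3 st.py 0.45 -0.2415 0.125 0.53 -0.231 0.125
python3 - <<'E'
from h import *
s=viewer.read_camera('side')
u=np.array([.992,.126,0]);h=np.array([.523,-.2315,.07])
for a in (0.7,.87,1.0,1.83): print(a,proj(s,h-.09*np.cos(a)*u+[0,0,.09*np.sin(a)]))
for r in search_frame('side','orange_meter_lid_lip')[:2]: print(r['score'],r['pixel'])
E
```

```text
t: 6.05
eef_pos: [0.3849, -0.2491, 0.1284]
tool_rot: [0.001, -0.063, 0.998, -0.0]
contact_force: [-0.2, -0.1, -0.0]
gripper_width: 0.002
grasp_force: 0.0
6.05 [ 0.3849 -0.2491  0.1284] [-0.992  -0.1265 -0.0014] [-0.1265  0.992  -0.0003] [ 0.0015 -0.0001 -1.    ] [ 0.1358  0.272   0.3527  2.1743 -0.143   0.715   2.2823] [-0.2317 -0.052  -0.042 ]
to [0.45, -0.2415, 0.125] [-0.0656 -0.0007  0.0035]
to [0.53, -0.231, 0.125] [-0.1462 -0.0004  0.0036]
0.7 [339.88819148 212.94419127]
0.87 [345.6752466  207.06576379]
1.0 [350.70291704 203.15822579]
1.83 [387.96328187 194.27610539]
0.61 [361.7, 224.6]
```

```bash
python3 -m crank '[{"delta_rot":[0,0,0],"xyz":[-0.03,0,0.003],"fingers":1},{"delta_rot":[0,0,0],"xyz":[-0.05,0,0.003],"fingers":1},{"delta_rot":[0,0,0],"xyz":[-0.06,0,0.003],"fingers":1},{"delta_rot":[0,0,0],"xyz":[-0.07,0,0.003],"fingers":1},{"delta_rot":[0,0,0],"xyz":[-0.08,0,0.003],"fingers":1},{"delta_rot":[0,0,0],"xyz":[-0.09,0,0.003],"fingers":1},{"delta_rot":[0,0,0],"xyz":[-0.1,0,0.003],"fingers":1},{"delta_rot":[0,0,0],"xyz":[-0.11,0,0.003],"fingers":1},{"delta_rot":[0,0,0],"xyz":[-0.12,0,0.003],"fingers":1},{"delta_rot":[0,0,0],"xyz":[-0.13,0,0.003],"fingers":1}]'
python3 -m crank '[{"delta_rot":[0,0,0],"xyz":[-0.006,0,0],"fingers":1},{"delta_rot":[0,0,0],"xyz":[-0.01,0,0],"fingers":1},{"delta_rot":[0,0,0],"xyz":[-0.01,0,0],"fingers":1}]'
python3 - <<'E'
from h import *
s=viewer.read_camera('side')
save({'img':cv2.resize(s['img'][150:290,270:430],(640,560),interpolation=2)},'push.png')
E
```

```text
t: 7.15
eef_pos: [0.5145, -0.2327, 0.1251]
tool_rot: [0.0, -0.063, 0.998, 0.0]
contact_force: [-0.6, -0.1, 0.3]
gripper_width: 0.001
grasp_force: 0.5
t: 7.45
eef_pos: [0.524, -0.2314, 0.125]
tool_rot: [0.0, -0.063, 0.998, -0.0]
contact_force: [-0.3, 0.5, 0.4]
gripper_width: -0.002
grasp_force: 0.0
```

View pics/push.png

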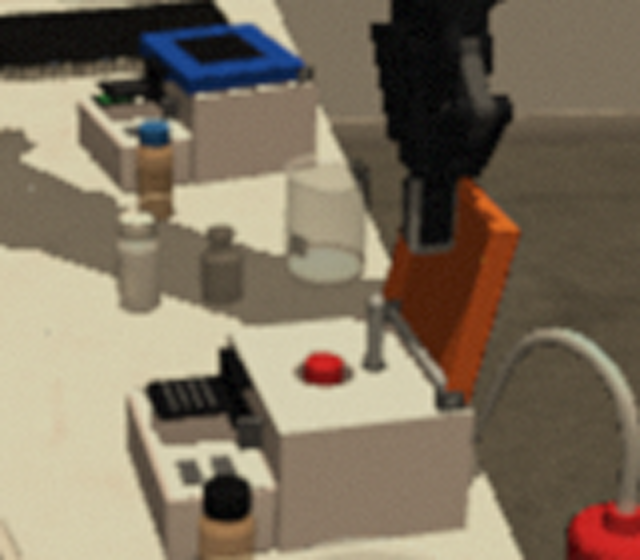

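The lid is nearly upright or a bit past, with the fingers in front of it at (430,240) in the crop. There is no stop force yet, so I keep pushing in small steps until the stop is felt.

```bash
python3 -m crank '[{"delta_rot":[0,0,0],"xyz":[-0.004,0,0],"fingers":1},{"delta_rot":[0,0,0],"xyz":[-0.008,0,0],"fingers":1},{"delta_rot":[0,0,0],"xyz":[-0.008,0,0],"fingers":1}]'
python3 -m crank '[{"delta_rot":[0,0,0],"xyz":[-0.003,0,0],"fingers":1},{"delta_rot":[0,0,0],"xyz":[-0.005,0,0],"fingers":1},{"delta_rot":[0,0,0],"xyz":[-0.005,0,0],"fingers":1}]'
```

```text
t: 7.8
eef_pos: [0.5285, -0.2312, 0.1247]
tool_rot: [-0.003, -0.062, 0.998, 0.001]
contact_force: [-8.6, -0.0, 5.8]
gripper_width: 0.006
grasp_force: 4.3
t: 8.1
eef_pos: [0.5291, -0.2311, 0.1245]
tool_rot: [-0.006, -0.061, 0.998, 0.002]
contact_force: [-20.6, 1.9, 16.0]
gripper_width: 0.002
grasp_force: 10.5
```

The stop is felt: x stays at 0.529 while the force rises to 20 N, matching my prediction of about 0.527. I'll back off straight to the front, then up.

```bash
python3 -m crank '[{"delta_rot":[0,0,0],"xyz":[0.015,0,0],"fingers":1},{"delta_rot":[0,0,0],"xyz":[0.05,0,0],"fingers":1},{"delta_rot":[0,0,0],"xyz":[0.1,0,0],"fingers":1},{"delta_rot":[0,0,0],"xyz":[0.13,0,-0.03],"fingers":1},{"delta_rot":[0,0,0],"xyz":[0.13,0,-0.08],"fingers":1},{"delta_rot":[0,0,0],"xyz":[0.13,0.05,-0.12],"fingers":1},{"delta_rot":[0,0,0],"xyz":[0.1,0.1,-0.12],"fingers":1},{"delta_rot":[0,0,0],"xyz":[0.1,0.1,-0.12],"fingers":1},{"delta_rot":[0,0,0],"xyz":[0.1,0.1,-0.12],"fingers":1},{"delta_rot":[0,0,0],"xyz":[0.1,0.1,-0.12],"fingers":1}]'
python3 - <<'E'
from h import *
s=viewer.read_camera('side')
save({'img':cv2.resize(s['img'][150:290,270:430],(640,560),interpolation=2)},'done.png')
E
```

```text
t: 9.1
eef_pos: [0.4245, -0.1436, 0.2452]
tool_rot: [0.0, -0.063, 0.998, -0.0]
contact_force: [-0.2, 0.0, -1.2]
gripper_width: 0.001
grasp_force: 0.0
```

View pics/done.png

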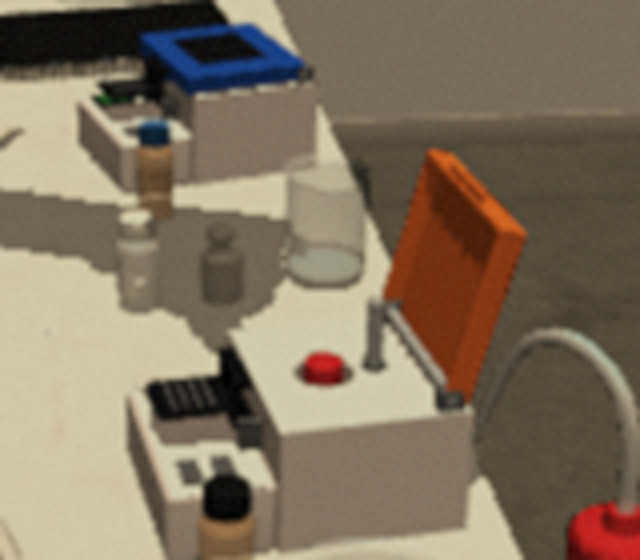

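The lid stands leaning back with its lip at about side pixel (389,197), against (388,194) predicted for the 1.83 rad stop. The vials, weight, bottle and blue meter have not moved, and the arm is clear.

```bash
python3 -c "
from station import job; print(job.hand_in())"
```

```text
the job is handed in; nothing more can be done
None
```

I pressed the orange photometer's tab so its lid sprang up, pushed the lid back until it met its stop, then moved the arm clear and handed the job in; in the last side picture the blue lid is still closed and nothing else has visibly moved.

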